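Set the hall lights for the evening

TASK

Set the hall lights for the evening: with the fingertips, gently press the switch with the small round key right down to wake the lights, let it spring back, then press the switch with the long bar key right down to choose the evening setting, and draw back clear. Leave the large round and square switches and everything else on the table alone, and do not pick up or shove any switch: they stay standing where they are.

Things in the scene. Friction and masses are not known exactly. Their poses are not given: they have to be found in the camera images.
- switch_small: loose wireless light switch: ivory square housing 64 x 64 mm, 24 mm high, about 0.3 kg, standing on the console table with a dark bronze small round key, 16 mm across, in the middle of its top. Origin: centre of the housing's underside; z up. All four housings are alike and lie in any order; only the key's shape differs
- top_small (a point): centre of the top face of the small round key; 34 mm above the table when up (10 mm above the housing's top); moves with the key
- key_small (a joint): travel of that key in m: 0 = up, 0.005 = fully down. It moves straight down against a spring: about 1.8 N to start, about 4.8 N fully down; springs back when let go
- switch_large: loose wireless light switch: ivory square housing 64 x 64 mm, 24 mm high, about 0.3 kg, standing on the console table with a dark bronze large round key, 42 mm across, in the middle of its top. Origin: centre of the housing's underside; z up. All four housings are alike and lie in any order; only the key's shape differs
- top_large (a point): centre of the top face of the large round key; 34 mm above the table when up (10 mm above the housing's top); moves with the key
- key_large (a joint): travel of that key in m: 0 = up, 0.005 = fully down. It moves straight down against a spring: about 1.8 N to start, about 4.8 N fully down; springs back when let go
- switch_square: loose wireless light switch: ivory square housing 64 x 64 mm, 24 mm high, about 0.3 kg, standing on the console table with a dark bronze square key, 36 x 36 mm, in the middle of its top. Origin: centre of the housing's underside; z up. All four housings are alike and lie in any order; only the key's shape differs
- top_square (a point): centre of the top face of the square key; 34 mm above the table when up (10 mm above the housing's top); moves with the key
- key_square (a joint): travel of that key in m: 0 = up, 0.005 = fully down. It moves straight down against a spring: about 1.8 N to start, about 4.8 N fully down; springs back when let go
- switch_bar: loose wireless light switch: ivory square housing 64 x 64 mm, 24 mm high, about 0.3 kg, standing on the console table with a dark bronze long narrow bar key, 12 mm (along the switch's x) by 46 mm (along its y), in the middle of its top. Origin: centre of the housing's underside; z up. All four housings are alike and lie in any order; only the key's shape differs
- top_bar (a point): centre of the top face of the long narrow bar key; 34 mm above the table when up (10 mm above the housing's top); moves with the key
- key_bar (a joint): travel of that key in m: 0 = up, 0.005 = fully down. It moves straight down against a spring: about 1.8 N to start, about 4.8 N fully down; springs back when let go
- votive: bystander, loose: open amber glass candle cup, 52 mm across, 45 mm high; origin under its centre
- bud_vase: bystander, loose: small green vase, 54 mm across, 68 mm high; origin under its centre
- trinket_box: bystander, loose: small wooden box, 64 (x) x 84 (y) mm, 42 mm high with its brass knob; origin under its centre
- glasses_case: bystander, loose: brown spectacle case, 58 (x) x 150 (y) mm, 34 mm high; origin under its centre
- green_bottle: bystander, loose: green glass bottle, 72 mm across, 190 mm high, to the right of the switches; origin under its centre
- glass_dome: bystander, loose: glass dome with a flower on a wooden foot, 124 mm across, 131 mm high, to the left of the switches; origin under its centre
- key_bowl: bystander, loose: blue bowl, 110 mm across, 45 mm high, beyond the switches; origin under its centre
Mind the look-alikes: they are no part of the job. Leave any blue or purple look-alike of the switch_bar alone.

How it is judged (in metres and radians):
On the way, in this order (a step that is already met when the one before it is completed fails the run):
1. the small round key is pressed down by the fingers (value of joint key_small above 0.0035 m and contact force between the fingers and switch_small above 1 N), for 0.05 s.
2. the small round key is let go and springs back (value of joint key_small below 0.001 m and contact force between the fingers and switch_small below 0.1 N), for 0.05 s.
3. then the long bar key is pressed down by the fingers (value of joint key_bar above 0.0035 m and contact force between the fingers and switch_bar above 1 N and value of joint key_small below 0.001 m), for 0.05 s.
At the end, for the whole second after the job is handed in: All four keys are up again (within 1 mm); all four switches stand flat and at rest within 15 mm of where they began; every other thing stands upright within 15 mm of where it began (value of joint each of key_small, key_large, key_square, key_bar below 0.001 m and distance of each of switch_small, switch_large, switch_square, switch_bar, votive, bud_vase, trinket_box, glasses_case, green_bottle, glass_dome, key_bowl from where it was at the start of the episode below 0.015 m and angle between each of switch_small, switch_large, switch_square, switch_bar's own z axis and vertical below 0.1 rad and linear speed of each of switch_small, switch_large, switch_square, switch_bar below 0.02 m/s and angle between each of votive, bud_vase, trinket_box, glasses_case, green_bottle, glass_dome, key_bowl's own z axis and vertical below 0.15 rad); the robot touches nothing.
It fails at once if the large round or the square switch was touched or its key pressed (value of joint any of key_large, key_square above 0.0015 m or contact force between any of the arm, the fingers and switch_large above 0.5 N or contact force between any of the arm, the fingers and switch_square above 0.5 N).
It fails at once if a switch was lifted (10 mm), tipped (0.25 rad) or shoved (20 mm) (height (world z) of any of switch_small, switch_large, switch_square, switch_bar above 0.01 m or angle between any of switch_small, switch_large, switch_square, switch_bar's own z axis and vertical above 0.25 rad or distance of any of switch_small, switch_large, switch_square, switch_bar from where it was at the start of the episode above 0.02 m).
It fails at once if a switch was pushed with more than 30 N: not gentle (contact force between the fingers and switch_small above 30 N or contact force between the fingers and switch_bar above 30 N).
It fails at once if another thing on the table was moved 15 mm or tipped over (distance of any of votive, bud_vase, trinket_box, glasses_case, green_bottle, glass_dome, key_bowl from where it was at the start of the episode above 0.015 m or angle between any of votive, bud_vase, trinket_box, glasses_case, green_bottle, glass_dome, key_bowl's own z axis and vertical above 0.3 rad).
It also fails if it takes over 40 s, if anything falls off the work surface, if the arm or the gripper's body presses on something with over 40 N, if the wrist force passes 120 N, or if a joint passes its speed limit or range.

ROBOT

A 6-joint arm with a two-finger parallel gripper is mounted at the origin on the work surface. World frame = base frame: x ahead of the robot, y to its left, z up, the work surface at z = 0. Lengths are in mm, angles in rad, forces in N, time in s.
With the tool pointing down it reaches from about 275 to 750 mm from the base axis. Payload 10.2 kg.
Tool frame: the origin (TCP) lies midway between the tips of the shut fingers; the grasp point (between the pads) lies 19 mm behind it; z points along the fingers, y is the line along which they close (so a half turn about z gives the same grasp; the last joint's range is limited). The gripper opens to 88 mm and grips with 3 to 60 N. Pads are 18 mm wide; open, the fingers measure 123 mm over their backs; the gripper's body (75 mm by 187 mm) begins 45 mm behind the grasp point.
Start: joints at [1.003, 0.313, 1.498, -0, 1.331, -0.223], TCP at [177.467, 494.102, 238.72] pointing down, gripper open.
Joint ranges: [-2.94, 2.94], [-0.97, 2.17], [0.19, 2.56], [-1.23, 4.37], [0.02, 3.11], [-2.88, 2.88]. Speed limits (rad/s): [2.39, 2.39, 3.01, 3.14, 3.14, 3.14].

INTERFACE

Orientations are given as a unit quaternion [x, y, z, w].
In Python, from station import monitor, optics, order, nets gives the robot as it stands.
- The arm moves only by the shell command python3 -m inch 'ROWS'. ROWS is JSON, a list of rows, each an object with "gripper": the finger opening in cm, from 0 to 8.81; "xyz": the shift along the tool's x, y, z in cm, a list of three; "angular": the turn, a rotation vector about the tool's x, y, z in degrees, a list of three. A call has exactly 8 rows; each row is the pose to reach, as a shift and turn from the pose commanded when the call began, along the tool's axes at that moment; what a row does not reach only later rows make up. A row lasts 1/8 s, in which the tool goes at most 62.5 mm and 10.7 degrees, less where a joint would pass 70% of its speed; a pose out of reach is approached as far as the arm can. A call with a gripper value outside its range is refused whole. The fingers move at their own pace and stop on an object; the grip force is fixed at half the most. Time passes only in rows, so rows that repeat a pose let the fingers close, or fill a call up. It gives the time, the measured TCP pose, the force, the opening and the grip force at its end, in the units of the state.
- monitor.observe(): the state, without advancing time (a new reading comes with each control period).
- optics.get_image(name): name is "scene" or "top" or "wrist"; returns a dict with "pixels" (420x560x3 uint8, red, green, blue), "fx", "fy", "cx", "cy" (pixels), "k1" (the pictures are not rectified: a ray, as slopes to the right and down, at radius r is drawn at 1 + k1 r^2 times it, then the intrinsics apply), "extrinsics" (4x4, takes a point from world to camera coordinates); the wrist camera has in their place "tool_from_camera" (4x4, takes a point from camera to tool coordinates, whose origin is the TCP and whose axes are the flange's). Camera axes: x right, y down, z forward; pixel columns grow to the right and rows downward; lengths in mm; the calibration is good to about 2 mm. A picture is of the moment at which its call begins: read the wrist's pose just before it. There is no depth.
- order.finish_job(): hands the job in; it is judged then, once.
Trained networks look in the newest picture that a camera, given by its name, has taken for a name from the list of things; names that differ only in an ending like _2 or _b are one class to them, and where a whole thing is asked for, a point or a joint stands for the part that bears it (a point fixed in the world has none). Each returns a list of dicts, best first, with "conf" (0 to 1); they miss things now and then, are a little off and sometimes report something else, mostly with a low value. They report only what shows in the picture. A call takes as long as a camera call. They do not tell look-alikes from the thing itself.
- nets.silhouettes(camera, target): "mask" (420x560 bool, what is visible of it).
- nets.landmark_of(camera, target): "at" ([x, y, z] in mm, in world coordinates, good to about 4 mm: a listed point, or the origin of a listed thing).
The state is a dict: "time_s": time; "joints": joint angles; "joint_vel": joint speeds; "tau": joint torques, N m; "tool_pos": TCP position; "tool_rot": TCP orientation; "ft_force": force on the tool from outside, world axes, zero at the start; "moment": the same for the moment, N m; "opening": finger opening in mm; "grasp_force": force on a finger pad.
Only numpy, scipy, OpenCV 4.12 (cv2) and the standard library are available. Lean on these libraries where they do the work, as an engineer would, in place of code of your own. Each camera call takes 0.05 s, during which the arm holds its last target. There are 200 camera calls.

## Working session

There is one attempt and no reset: what is moved stays moved. The work goes in short steps, Python scripts to look and compute and a shell command to move; the robot and the scene stay as the last step left them, time stands still between calls to the robot, and variables do not carry over. Pictures are saved under pics/ and viewed, at most 10 in all, crops included, and the job is handed in when it is done.

```bash
mkdir -p pics; python3 - <<'E'
from station import monitor, optics, nets
import cv2
s=monitor.observe();print(s)
for c in ("top","scene"):
    im=optics.get_image(c);cv2.imwrite(f"pics/{c}0.png",im["pixels"][:,:,::-1])
    print(c,im["fx"],im["cx"],im["cy"],im["k1"],im["extrinsics"])
    for t in ("top_small","top_bar","top_large","top_square","switch_small","switch_bar"):
        print(t,[(d["at"],round(d["conf"],2)) for d in nets.landmark_of(c,t)][:4])
E
```

```text
{'time_s': 0.0, 'joints': array([ 1.00263061e+00,  3.13430330e-01,  1.49842580e+00, -2.02730243e-05,
        1.33097125e+00, -2.23367605e-01]), 'joint_vel': array([-0.00119125,  0.00093959,  0.00014404, -0.0002758 ,  0.00156089,
       -0.00206352]), 'tau': array([ 1.01021851e-03, -4.02200425e+01, -2.52271271e+01,  6.95700618e-02,
        3.52563208e-02, -8.89602461e-05]), 'tool_pos': array([177.32219391, 493.89445758, 238.17537534]), 'tool_rot': array([ 1.71543921e-01,  9.85176280e-01, -5.73433889e-04, -2.28917918e-04]), 'ft_force': array([-0.26475457,  0.2370082 , -0.49759973]), 'moment': array([0.02662915, 0.04505779, 0.00531289]), 'grasp_force': 0.0, 'opening': 88.06874777534281}
top 403.18719475372956 276.1572577722997 210.1606125272237 -0.11173796124945619 [[-3.05932503e-03 -9.99894197e-01  1.42209232e-02 -1.00025717e+01]
 [-9.97935044e-01  2.14031433e-03 -6.41955359e-02  5.68567324e+02]
 [ 6.41583066e-02 -1.43879526e-02 -9.97836008e-01  1.18439590e+03]
 [ 0.00000000e+00  0.00000000e+00  0.00000000e+00  1.00000000e+00]]
top_small [([498.1, 200.1, 32.3], 0.51)]
top_bar [([603.7,
[... 421 characters left out ...]
96241973327 0.007672139892653104 [[-3.43305393e-01  9.39149515e-01 -1.18150471e-02  1.82933142e+02]
 [ 5.89346798e-01  2.05606335e-01 -7.81278687e-01 -3.15803465e+02]
 [-7.31308251e-01 -2.75180347e-01 -6.24070523e-01  1.82118871e+03]
 [ 0.00000000e+00  0.00000000e+00  0.00000000e+00  1.00000000e+00]]
top_small [([495.5, 198.6, 38.2], 0.58)]
top_bar [([718.0, -235.2, 34.2], 0.59), ([602.7, -241.1, 30.1], 0.53), ([717.1, -397.1, 36.1], 0.4)]
top_large [([478.2, -80.3, 29.6], 0.48)]
top_square [([610.2, 39.0, 30.3], 0.58)]
switch_small [([493.4, 197.6, 0.4], 0.91)]
switch_bar [([715.2, -396.2, 0.9], 0.82), ([599.6, -241.0, 2.4], 0.81), ([716.8, -239.2, 1.8], 0.61), ([479.4, -78.7, -0.5], 0.34)]
```

View pics/top0.png

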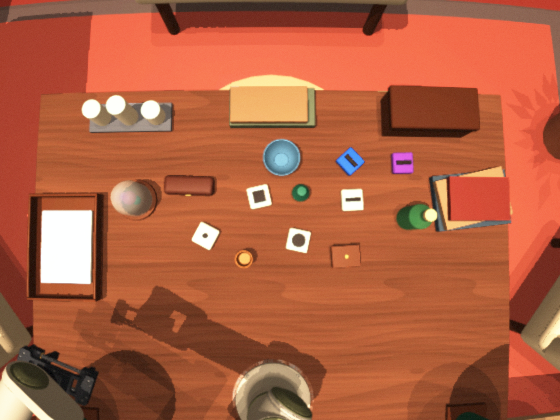

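View pics/scene0.png

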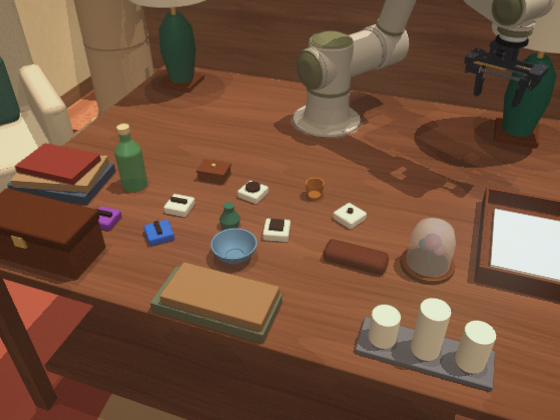

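Candidates in the top picture, by key:
- Small round, ivory: (205,235)
- Large round: (298,240)
- Square: (259,196)
- Bar, ivory: (352,199)
- Blue bar look-alike: (350,161)
- Purple bar look-alike: (402,162)

I choose the ivory ones at (205,235) and (352,199), and will refine both positions and check a close crop.

```bash
cat > h.py <<'E'
import numpy as np,cv2
def K(im): return np.array([[im["fx"],0,im["cx"]],[0,im["fy"],im["cy"]],[0,0,1]]),np.array([im["k1"],0,0,0,0.])
def proj(im,p,E=None):
    E=np.array(im["extrinsics"]) if E is None else E; k,d=K(im)
    return cv2.projectPoints(np.array([p],float),cv2.Rodrigues(E[:3,:3])[0],E[:3,3],k,d)[0].ravel()
def plane(im,uv,z,E=None):
    E=np.array(im["extrinsics"]) if E is None else E; k,d=K(im)
    r=np.append(cv2.undistortPoints(np.array([[uv]],float),k,d).ravel(),1)
    o=-E[:3,:3].T@E[:3,3]; v=E[:3,:3].T@r
    return o+v*(z-o[2])/v[2]
def dark(im,p,R=9):
    u,v=np.round(proj(im,p)).astype(int); g=im["pixels"].max(2)[v-R:v+R+1,u-R:u+R+1].astype(float)
    m=(g<110).astype(np.uint8); n,l,s,c=cv2.connectedComponentsWithStats(m)
    i=min(range(1,n),key=lambda i:np.hypot(*(c[i]-R))-0.05*s[i,4]); return c[i]+[u-R,v-R],s[i,4]
E
python3 - <<'E'
from station import optics,nets
from h import *
row=[]
for c in ("top","scene"):
    im=optics.get_image(c)
    for n,p in (("small",[497,199.5,34]),("bar",[603,-242,34])):
        uv,a=dark(im,p); print(c,n,proj(im,p),uv,a,plane(im,uv,34))
        u,v=np.round(proj(im,p)).astype(int)
        row.append(cv2.resize(im["pixels"][v-30:v+31,u-30:u+31,::-1],(290,290),interpolation=cv2.INTER_NEAREST))
    for t in ("green_bottle","glass_dome"): print(t,[(d["at"],round(d["conf"],2)) for d in nets.landmark_of(c,t)][:2])
cv2.imwrite("pics/crop.png",np.vstack([np.hstack(row[:2]),np.hstack(row[2:])]))
E
```

```text
top small [204.48025837 234.27941116] [204. 235.] 1 [494.88654003 200.90466753  34.        ]
top bar [353.78459485 198.08007924] [352.55172414 199.10344828] 29 [ 599.9497723  -238.24620004   34.        ]
green_bottle [([548.7, -411.1, -1.0], 0.73), ([479.2, -77.3, -1.9], 0.59)]
glass_dome [([604.7, 410.9, -0.8], 0.95), ([612.2, 39.6, 35.2], 0.33)]
scene small [349.60598452 208.97452762] [349.70833333 210.04166667] 24 [501.2295861  200.79589488  34.        ]
scene bar [177.27188028 198.41010562] [178.21621622 199.91891892] 74 [ 608.07987023 -236.50284924   34.        ]
green_bottle [([541.5, -412.7, 0.4], 0.74)]
glass_dome [([604.8, 412.3, 0.1], 0.91)]
```

View pics/crop.png

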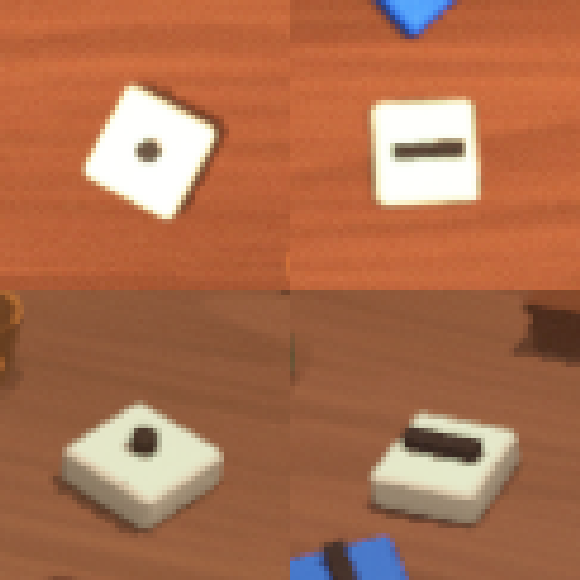

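The crop confirms it: the left column shows an ivory housing with the small round key at top-picture (204,235), and the right column an ivory housing with the bar key at (352,199). The blue one is separate. Now moving above the small switch and turning the tool's y onto world x, clear of the dome.

```bash
python3 -m inch '[{"gripper":0,"xyz":[-5.7,-2.4,1],"angular":[0,0,10]},{"gripper":0,"xyz":[-11.4,-4.8,2],"angular":[0,0,20]},{"gripper":0,"xyz":[-17.1,-7.2,3],"angular":[0,0,30]},{"gripper":0,"xyz":[-22.8,-9.6,4],"angular":[0,0,40]},{"gripper":0,"xyz":[-28.5,-12,5],"angular":[0,0,50]},{"gripper":0,"xyz":[-34.2,-14.4,6],"angular":[0,0,60]},{"gripper":0,"xyz":[-39.9,-16.8,7],"angular":[0,0,70]},{"gripper":0,"xyz":[-39.9,-16.8,7],"angular":[0,0,70]}]'; cat > w.py <<'E'
import sys
from station import monitor,optics
from h import *
from scipy.spatial.transform import Rotation as Rot
name=sys.argv[1]; p=list(map(float,sys.argv[2:5]))
s=monitor.observe();im=optics.get_image("wrist")
T=np.eye(4);T[:3,:3]=Rot.from_quat(s["tool_rot"]).as_matrix();T[:3,3]=s["tool_pos"]
E=np.linalg.inv(T@np.array(im["tool_from_camera"]))
cv2.imwrite(f"pics/{name}.png",im["pixels"][:,:,::-1])
u=proj(im,p,E);print("TCP",s["tool_pos"].round(1),"F",s["ft_force"].round(2),"open",s["opening"],"proj",u)
print("axes x,y",T[:3,0].round(3),T[:3,1].round(3))
m=(im["pixels"].max(2)<110).astype(np.uint8)
n,l,st,c=cv2.connectedComponentsWithStats(m)
for i in range(1,n):
    if 40<st[i,4]<9000 and np.hypot(*(c[i]-u))<90:
        q=plane(im,c[i],34,E); print("blob",c[i].round(),st[i],"world",q.round(1),"shift in tool",(T[:3,:3].T@(q-T[:3,3])).round(1))
E
python3 w.py w1 495 201 34
```

```text
time_s: 2.0
tool_pos: [498.1, 198.4, 167.7]
tool_rot: [0.708, 0.706, -0.001, -0.0]
ft_force: [-0.7, 0.2, 0.4]
opening: 10.1
grasp_force: 0.0
TCP [498.1 198.4 167.7] F [-0.71  0.25  0.35] open 10.143671207704273 proj [268.77458885 199.69965576]
axes x,y [ 0.002  1.    -0.   ] [ 1.    -0.002 -0.001]
```

View pics/w1.png

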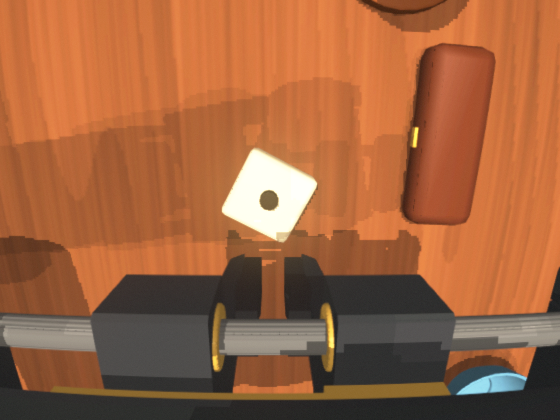

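The wrist picture shows the small key at (269,200), exactly where (495,201,34) projects. Going down to about 6 mm above it.

```bash
python3 -m inch '[{"gripper":0,"xyz":[0.26,-0.31,3],"angular":[0,0,0]},{"gripper":0,"xyz":[0.26,-0.31,6],"angular":[0,0,0]},{"gripper":0,"xyz":[0.26,-0.31,9],"angular":[0,0,0]},{"gripper":0,"xyz":[0.26,-0.31,11],"angular":[0,0,0]},{"gripper":0,"xyz":[0.26,-0.31,12],"angular":[0,0,0]},{"gripper":0,"xyz":[0.26,-0.31,12.7],"angular":[0,0,0]},{"gripper":0,"xyz":[0.26,-0.31,12.7],"angular":[0,0,0]},{"gripper":0,"xyz":[0.26,-0.31,12.7],"angular":[0,0,0]}]'; python3 w.py w2 495 201 34
```

```text
time_s: 3.05
tool_pos: [493.4, 203.9, 42.4]
tool_rot: [0.706, 0.709, 0.0, 0.0]
ft_force: [-0.2, -0.2, -0.3]
opening: 0.6
grasp_force: 0.0
TCP [493.4 203.9  42.4] F [-0.24 -0.22 -0.27] open 0.5976567017239184 proj [275.42192614 272.96842643]
axes x,y [-0.004  1.     0.   ] [1.    0.004 0.001]
blob [276. 326.] [251 326  51   1  51] world [495.5 171.1  34. ] shift in tool [-32.8   1.9   8.4]
```

View pics/w2.png

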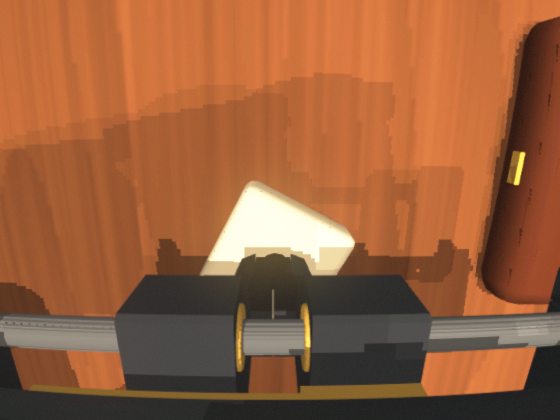

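The closed fingertips sit over the key, which just peeks out at (275,258). I'll correct about 2 mm and descend in small steps, watching the force.

```bash
python3 -m inch '[{"gripper":0,"xyz":[-0.2,0.15,0],"angular":[0,0,0]},{"gripper":0,"xyz":[-0.2,0.15,0.3],"angular":[0,0,0]},{"gripper":0,"xyz":[-0.2,0.15,0.5],"angular":[0,0,0]},{"gripper":0,"xyz":[-0.2,0.15,0.7],"angular":[0,0,0]},{"gripper":0,"xyz":[-0.2,0.15,0.9],"angular":[0,0,0]},{"gripper":0,"xyz":[-0.2,0.15,1.0],"angular":[0,0,0]},{"gripper":0,"xyz":[-0.2,0.15,1.0],"angular":[0,0,0]},{"gripper":0,"xyz":[-0.2,0.15,1.0],"angular":[0,0,0]}]'
```

```text
time_s: 4.1
tool_pos: [494.6, 201.7, 31.8]
tool_rot: [0.706, 0.709, 0.0, 0.0]
ft_force: [-2.2, -0.8, 3.0]
opening: 0.3
grasp_force: 1.6
```

Contact is made, about 2 mm into the travel at 3 N. Pressing on.

```bash
python3 -m inch '[{"gripper":0,"xyz":[0,0,0.1],"angular":[0,0,0]},{"gripper":0,"xyz":[0,0,0.15],"angular":[0,0,0]},{"gripper":0,"xyz":[0,0,0.2],"angular":[0,0,0]},{"gripper":0,"xyz":[0,0,0.25],"angular":[0,0,0]},{"gripper":0,"xyz":[0,0,0.27],"angular":[0,0,0]},{"gripper":0,"xyz":[0,0,0.27],"angular":[0,0,0]},{"gripper":0,"xyz":[0,0,0.27],"angular":[0,0,0]},{"gripper":0,"xyz":[0,0,0.27],"angular":[0,0,0]}]'
```

```text
time_s: 5.1
tool_pos: [494.7, 201.8, 29.4]
tool_rot: [0.706, 0.709, 0.0, 0.0]
ft_force: [-2.8, -0.4, 7.2]
opening: 0.8
grasp_force: 4.0
```

7.2 N is above the 4.8 N bottoming force, so the key is fully down. Releasing straight up, then heading for the bar.

```bash
python3 -m inch '[{"gripper":0,"xyz":[0,0,-0.5],"angular":[0,0,0]},{"gripper":0,"xyz":[0,0,-1.2],"angular":[0,0,0]},{"gripper":0,"xyz":[0,0,-2.5],"angular":[0,0,0]},{"gripper":0,"xyz":[0,0,-5],"angular":[0,0,0]},{"gripper":0,"xyz":[0,0,-8],"angular":[0,0,0]},{"gripper":0,"xyz":[0,0,-11],"angular":[0,0,0]},{"gripper":0,"xyz":[0,0,-13],"angular":[0,0,0]},{"gripper":0,"xyz":[0,0,-13],"angular":[0,0,0]}]'; python3 w.py w3 495 201 34
```

```text
time_s: 6.1
tool_pos: [495.2, 201.8, 160.7]
tool_rot: [0.706, 0.709, 0.001, 0.001]
ft_force: [-0.3, -0.3, -0.0]
opening: 0.5
grasp_force: 0.0
TCP [495.2 201.8 160.7] F [-0.29 -0.33 -0.05] open 0.4687300868609997 proj [271.56467585 206.14217958]
axes x,y [-0.004  1.     0.001] [1.    0.004 0.003]
```

```bash
python3 -m inch '[{"gripper":0,"xyz":[-5.7,1.3,0],"angular":[0,0,0]},{"gripper":0,"xyz":[-11.5,2.7,0],"angular":[0,0,0]},{"gripper":0,"xyz":[-17.5,4.1,0],"angular":[0,0,0]},{"gripper":0,"xyz":[-23.5,5.5,0],"angular":[0,0,0]},{"gripper":0,"xyz":[-29.5,6.9,0],"angular":[0,0,0]},{"gripper":0,"xyz":[-35.5,8.3,0],"angular":[0,0,0]},{"gripper":0,"xyz":[-41,9.6,0],"angular":[0,0,0]},{"gripper":0,"xyz":[-44,10.3,0],"angular":[0,0,0]}]'; python3 w.py w4 600 -238 34
```

```text
time_s: 7.15
tool_pos: [599.0, -240.4, 157.2]
tool_rot: [0.706, 0.708, -0.0, -0.001]
ft_force: [-1.1, -0.1, 0.2]
opening: 0.6
grasp_force: 0.0
TCP [ 599.  -240.4  157.2] F [-1.15 -0.11  0.24] open 0.6227790888475906 proj [273.88224638 203.3461142 ]
axes x,y [-0.002  1.     0.001] [ 1.     0.002 -0.002]
blob [276. 217.] [270 200  14  33 378] world [ 601.5 -249.7   34. ] shift in tool [ -9.4   2.7 123.2]
```

View pics/w4.png

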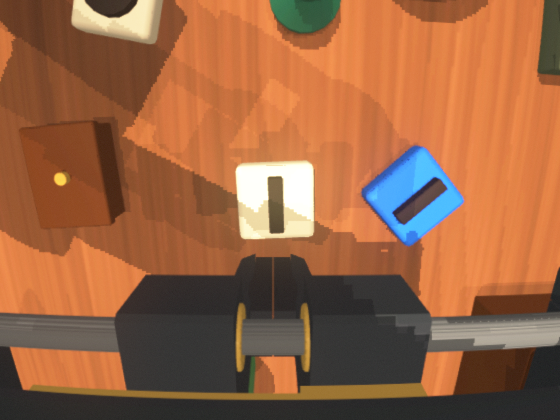

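View pics/w3.png

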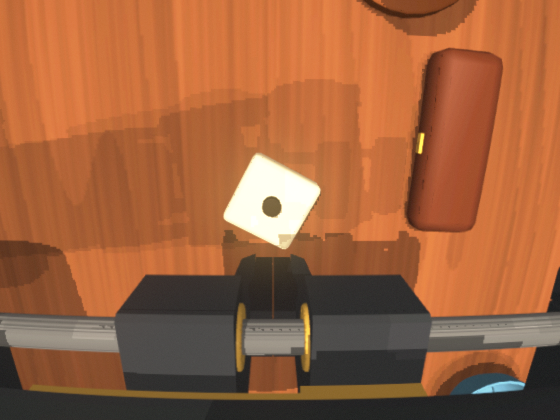

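The small switch stands unmoved, its key at (271,206) right on its projection. The ivory bar's key spans (276,177–232), centred at about (601.5,-239), with the blue look-alike well to the right at (420,200). Descending.

```bash
python3 -m inch '[{"gripper":0,"xyz":[0.05,0.2,3],"angular":[0,0,0]},{"gripper":0,"xyz":[0.05,0.2,6],"angular":[0,0,0]},{"gripper":0,"xyz":[0.05,0.2,9],"angular":[0,0,0]},{"gripper":0,"xyz":[0.05,0.2,10.5],"angular":[0,0,0]},{"gripper":0,"xyz":[0.05,0.2,11.3],"angular":[0,0,0]},{"gripper":0,"xyz":[0.05,0.2,11.5],"angular":[0,0,0]},{"gripper":0,"xyz":[0.05,0.2,11.5],"angular":[0,0,0]},{"gripper":0,"xyz":[0.05,0.2,11.5],"angular":[0,0,0]}]'
```

```text
time_s: 8.2
tool_pos: [601.8, -237.5, 44.7]
tool_rot: [0.706, 0.709, 0.0, 0.001]
ft_force: [0.8, -0.3, -0.6]
opening: 0.4
grasp_force: 0.0
```

```bash
python3 -m inch '[{"gripper":0,"xyz":[-0.1,0,0.3],"angular":[0,0,0]},{"gripper":0,"xyz":[-0.1,0,0.6],"angular":[0,0,0]},{"gripper":0,"xyz":[-0.1,0,0.8],"angular":[0,0,0]},{"gripper":0,"xyz":[-0.1,0,1.0],"angular":[0,0,0]},{"gripper":0,"xyz":[-0.1,0,1.15],"angular":[0,0,0]},{"gripper":0,"xyz":[-0.1,0,1.3],"angular":[0,0,0]},{"gripper":0,"xyz":[-0.1,0,1.3],"angular":[0,0,0]},{"gripper":0,"xyz":[-0.1,0,1.3],"angular":[0,0,0]}]'
```

```text
time_s: 9.2
tool_pos: [601.5, -238.3, 31.2]
tool_rot: [0.706, 0.709, 0.0, 0.0]
ft_force: [-1.0, 0.6, 3.4]
opening: 0.6
grasp_force: 1.8
```

```bash
python3 -m inch '[{"gripper":0,"xyz":[0,0,0.1],"angular":[0,0,0]},{"gripper":0,"xyz":[0,0,0.15],"angular":[0,0,0]},{"gripper":0,"xyz":[0,0,0.2],"angular":[0,0,0]},{"gripper":0,"xyz":[0,0,0.23],"angular":[0,0,0]},{"gripper":0,"xyz":[0,0,0.25],"angular":[0,0,0]},{"gripper":0,"xyz":[0,0,0.25],"angular":[0,0,0]},{"gripper":0,"xyz":[0,0,0.25],"angular":[0,0,0]},{"gripper":0,"xyz":[0,0,0.25],"angular":[0,0,0]}]'
```

```text
time_s: 10.2
tool_pos: [601.6, -238.4, 29.4]
tool_rot: [0.706, 0.709, 0.0, 0.0]
ft_force: [-4.8, 1.9, 10.7]
opening: 0.1
grasp_force: 5.1
```

The key is fully down at 10.7 N, below the 30 N limit. Drawing back straight up.

```bash
python3 -m inch '[{"gripper":0,"xyz":[0,0,-0.5],"angular":[0,0,0]},{"gripper":0,"xyz":[0,0,-1.2],"angular":[0,0,0]},{"gripper":0,"xyz":[0,0,-2.5],"angular":[0,0,0]},{"gripper":0,"xyz":[0,0,-5],"angular":[0,0,0]},{"gripper":0,"xyz":[0,0,-8],"angular":[0,0,0]},{"gripper":0,"xyz":[0,0,-11],"angular":[0,0,0]},{"gripper":0,"xyz":[0,0,-13],"angular":[0,0,0]},{"gripper":0,"xyz":[0,0,-13],"angular":[0,0,0]}]'; python3 w.py w5 601.5 -239 34
```

```text
time_s: 11.2
tool_pos: [602.0, -238.6, 160.4]
tool_rot: [0.706, 0.709, 0.0, 0.002]
ft_force: [0.8, -0.5, 0.4]
opening: 0.5
grasp_force: 0.0
TCP [ 602.  -238.6  160.4] F [ 0.78 -0.54  0.39] open 0.4649869409300862 proj [271.26273021 205.28569197]
axes x,y [-0.004  1.    -0.002] [1.    0.004 0.003]
blob [271. 217.] [265 200  14  33 394] world [ 601.5 -248.8   34. ] shift in tool [ -9.9  -0.9 126.4]
```

View pics/w5.png

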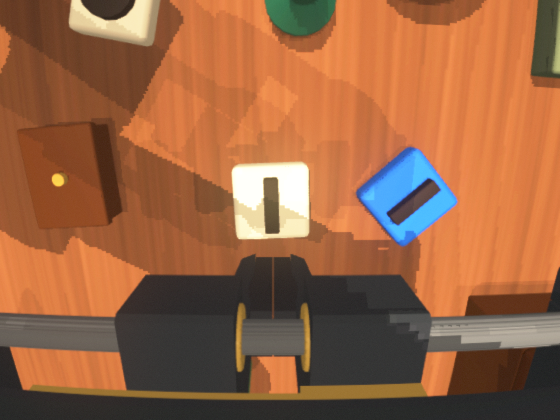

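The bar switch stands unmoved with its key at (271,205), and nothing else has shifted. Handing in.

```bash
python3 -c "
from station import order
print(order.finish_job())"
```

```text
the job is handed in; nothing more can be done
None
```

I pressed the small round key right down and released it, then did the same with the ivory bar key (peak force read about 11 N); the arm is clear, both switches look unmoved, and the job is handed in, though no verdict came back.

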